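Snap the cover onto the control box

ROBOT

A 7-joint arm with a two-finger parallel gripper is mounted at the origin on a cart in front of the work surface, level with it; the furniture and walls round the work are solid. World frame = base frame: x ahead of the robot, y to its left, z up, the work surface at z = 0. Lengths are in m, angles in rad, forces in N, time in s.
With the tool pointing down it reaches from about 0.4 to 0.875 m from the base axis. Payload 19.3 kg.
Tool frame: the origin (TCP) lies on the front face of the gripper's body, between the roots of the fingers; the fingertips stand 73 mm ahead of it and the grasp point (between the pads) lies 54 mm ahead of it; z points along the fingers, y is the direction in which the jaws open and shut (so a half turn about z gives the same grasp; the last joint's range is limited). The gripper opens to 85 mm and grips with 20 to 120 N. Pads are 22 mm wide; open, the fingers measure 114 mm over their backs; the gripper's body (76 mm by 85 mm) begins 54 mm behind the grasp point. The pads swing forward as they close: fully open they stand 13 mm farther back than shut.
Start: joints at [1.039, 0.521, -0.036, 1.599, 0.021, 1.021, -0.113], TCP at [0.278, -0.56, 0.304] pointing down, gripper open.
Joint ranges: [-2.91, 2.91], [-0.3, 2.13], [-1.5, 1.42], [0.17, 2.43], [-1.26, 4.41], [0.16, 1.93], [-2.52, 2.52]. Speed limits (rad/s): [1.89, 1.89, 2.39, 2.39, 3.01, 3.01, 3.01].

INTERFACE

Orientations are given as [roll, pitch, yaw] about the fixed x, y, z axes, in that order (R = Rz(yaw) Ry(pitch) Rx(roll)).
In Python, from workcell import bot gives the robot as it stands.
- The arm moves only by the shell command python3 -m crank 'ROWS' [OPENING] [FORCE]. ROWS is a JSON object of lists of equal length, an entry for each row: "travel": the shift along the world's x, y, z in cm, a list of three; "rot": the turn, a rotation vector about the world's x, y, z in degrees, a list of three. A call has 1 to 8 rows; each row is the pose to reach, as a shift and turn from the pose commanded when the call began; what a row does not reach only later rows make up. A row lasts 1/10 s, in which the tool goes at most 50 mm and 8.59 degrees, less where a joint would pass 70% of its speed; a pose out of reach is approached as far as the arm can. A call with a gripper value outside its range is refused whole. OPENING is the opening, from -1 (shut) to 1 (fully open), so that 0 is half open, set as the call begins (- or left out, the last holds). The fingers move at their own pace and stop on an object; FORCE is the grip in N (left out, the last holds). Time passes only in rows, so rows that repeat a pose let the fingers close. It gives the time, the measured TCP pose, the force and the opening at its end, in the units of the state.
- bot.observe(): the state, without advancing time (a new reading comes with each control period).
- bot.grab_frame(name): name is "side" or "top" or "wrist"; returns the picture (480x640x3 uint8, red, green, blue); there is no depth.
- bot.camera_model(name): a dict with "fx", "fy", "cx", "cy" (pixels), "k1" (the pictures are not rectified: a ray, as slopes to the right and down, at radius r is drawn at 1 + k1 r^2 times it, then the intrinsics apply), "R" (3x3) and "t" (3): a world point X has camera coordinates R X + t. Camera axes: x right, y down, z forward; pixel columns grow to the right and rows downward; lengths in m; the calibration is good to about 2 mm. A picture is of the moment at which its call begins: read the wrist's pose just before it. camera_model takes no time and is no camera call; for the wrist camera it gives the pose at the moment of the call.
- bot.job_done(): hands the job in, once; it reports no verdict.
Trained networks look in the newest picture that a camera, given by its name, has taken for a name from the list of things; names that differ only in an ending like _2 or _b are one class to them, and where a whole thing is asked for, a point or a joint stands for the part that bears it (a point fixed in the world has none). Each returns a list of dicts, best first, with "conf" (0 to 1); they miss things now and then, are a little off and sometimes report something else, mostly with a low value. They report only what shows in the picture. A call takes as long as a camera call. They do not tell look-alikes from the thing itself.
- bot.silhouettes(camera, thing): "pixels" (480x640 bool, what is visible of it) and "box" ([centre column, centre row, width, height] in pixels, round what is visible of it).
The state is a dict: "clock": time; "qpos": joint angles; "qd": joint speeds; "joint_efforts": joint torques, N m; "position": TCP position; "tool_rot": TCP orientation; "force": force on the tool from outside, world axes, zero at the start; "moment": the same for the moment, N m; "grip_width": finger opening in m.
Only numpy, scipy, OpenCV 4.12 (cv2) and the standard library are available. Lean on these libraries where they do the work, as an engineer would, in place of code of your own. Each camera call takes 0.05 s, during which the arm holds its last target.

TASK

The repainted cover of the control box has dried on the sloping wire rack. Take it off the rack and fit it on the open box on the plywood board, pressing it straight down over the two snap hooks until both ends have clicked home and the cover sits flush all round; press firmly, but never so hard that the soft foam-rubber mounts under the box are squeezed right down. Leave the other things on the bench alone.

Things in the scene. Friction and masses are not known exactly. Their poses are not given: they have to be found in the camera images.
- cover_center (a point): Centre (half-way up) of the loose cover, a light grey shell open below: 120 mm long (its x axis), 54 wide (y), 26 high (z, away from the open side); flat top with seven dark vent slots in its middle, 4 mm thick like the end walls; side walls 3.5 mm; 0.1 to 0.15 kg. The same either way round. In each end wall is a window for a hook, 16 mm wide, 6 to 14 mm above the lower edge.
- cover_end_a (a point): Middle of the lower edge of the cover's end wall at its +x end (58 mm along x and 13 mm below cover_center). It lies at the height of the box's rim when home. Below the windows the end walls taper inside, so that they ride over the barbs until the last millimetre.
- cover_end_b (a point): The same at the cover's -x end.
- drying_rack: Fixed bent-wire rack; origin on the bench under the cover's middle, x horizontal, uphill. The cover lies on it top side up, its x axis up the slope, tilted 0.47 rad (27 deg), its underside's middle 60 mm above the bench, the lower end against turned-up stops 11 mm high. Bearer wires and stops are within 34 mm over all, so both long sides of the cover are free to grasp; the feet are wider, 71 mm.
- control_box: Open grey plastic tray 120 mm long (x), 52 wide (y), 45 deep; origin: centre of the opening at rim height, 77 mm above the bench; z up. Held sideways by soft foam-rubber mounts on a plywood board (160 x 92 x 12 mm): pressed, it sinks straight down, 1 mm per 2.5 N, 14 mm at most, and returns. Guide walls along its long sides, 18 mm above the rim, go inside the cover with 1.2 mm play a side.
- hook_a_tip (a point): Top of the black springy snap hook at the box's +x end: 12 mm wide, 17 mm above the rim, barb outward, its flat underside 7 mm above the rim. Set down loosely, the cover rests about level on the slopes of both hooks, its lower edge some 10 mm above the rim.
- hook_b_tip (a point): The same at the box's -x end. Pressed on its top near one end (about 45 mm from the middle), the cover needs 7 to 15 N there: the force grows, eases half-way, grows again until that hook springs into its window (a click), then rises steadily as cover and box sink together. The other end likewise; both at once need 15 to 27 N. Pressed with 33 N or more the mounts bottom out.
- screw_tin: Open tin of screws, 73 mm wide, 54 mm high; origin under its middle. A bystander.
- screwdriver_cross: Screwdriver, 201 mm long (y), 30 mm high; origin under its middle. A bystander, between rack and box.
- hammer: Ball pein hammer lying on the bench, 288 mm long (y), 102 mm over the head, 29 mm high. A bystander.
- pliers: Pliers, 160 mm long (y), 12 mm high. A bystander.
- sanding_block: Cork sanding block 64 x 112 x 36 mm. A bystander.
- offcut_2: Beech offcut 60 x 85 x 24 mm; a bystander. It lies in the corner of two fixed upright wire-mesh screens, 255 mm high: one along the left of the work (y = 0.26, from x = 0.48 outward), one behind it (x = 0.78). The robot's tool starts to the left of the first.
Things that resemble listed ones, but are neither listed nor needed, are in the scene too. Of the things shaped like the part that bears cover_center, the grey one is meant.

How it is judged:
At the end, for the whole second after the job is handed in: The cover is on the box with both ends clicked home: the lower edge of each end wall within 2 mm of the box's rim, the cover centred within 5 mm and in line within 0.06 rad (z of cover_end_a in the frame of control_box between -0.002 and 0.002 m and z of cover_end_b in the frame of control_box between -0.002 and 0.002 m and horizontal distance between cover_center and control_box below 0.005 m and angle between the x axis of cover_center and the x axis of control_box, either way round below 0.06 rad); the robot touches nothing.
It fails at once if the box is forced: pressed down more than 13 mm, so that its mounts bottom out (height (world z) of control_box below 0.064 m).
It fails at once if a bystander is moved by more than 30 mm (distance of any of screw_tin, screwdriver_cross, hammer, pliers, sanding_block, offcut_2 from where it was at the start of the episode above 0.03 m).
It also fails if it takes over 64 s, if anything falls off the work surface, if the arm or the gripper's body presses on something with over 40 N, if the wrist force passes 120 N, or if a joint passes its speed limit or range.

## Working session

There is one attempt and no reset: what is moved stays moved. The work goes in short steps, Python scripts to look and compute and a shell command to move; the robot and the scene stay as the last step left them, time stands still between calls to the robot, and variables do not carry over. Pictures are saved under pics/ and viewed, and the job is handed in when it is done.

```bash
ls; mkdir -p pics
python3 - <<'E'
from workcell import bot
import cv2
s=bot.observe(); print({k:s[k] for k in s})
for n in ("side","top","wrist"):
    m=bot.camera_model(n); print(n,m)
    cv2.imwrite(f"pics/{n}0.png",bot.grab_frame(n)[:,:,::-1])
E
```

```text
pics
{'clock': 0.0, 'qpos': array([ 1.03881098,  0.52199561, -0.0363363 ,  1.60000069,  0.02120737,
        1.02111902, -0.11280417]), 'qd': array([ 0.00020891, -0.00171059,  0.00144765,  0.00047308, -0.00177672,
       -0.00144428, -0.00056946]), 'joint_efforts': array([ 3.88386725e-04, -9.27108836e+01,  1.98023781e+00, -3.69931269e+01,
        1.78847043e-02,  8.12575308e-03, -5.21551647e-05]), 'position': array([ 0.27832623, -0.55931735,  0.30333968]), 'tool_rot': array([-3.14045836e+00,  8.39343860e-05,  4.61782686e-01]), 'force': array([ 0.16377585,  0.6703233 , -0.11859367]), 'moment': array([ 0.02968289, -0.01293496, -0.00448544]), 'grip_width': 0.08548819236633597}
side {'fx': 484.06348815170816, 'fy': 484.06348815170816, 'cx': 332.6054827550788, 'cy': 241.88512425399026, 'k1': 0.026040893982897304, 'R': array([[ 0.99861686, -0.0487541 ,  0.01968271],
       [-0.00354419, -0.43592724, -0.89997493],
       [ 0.0524577 ,  0.89866038, -0.43549708]]), 't': array([-0.54450144,  0.02219445,  1.58602285])}
top {'fx': 438.363067438487, 'fy': 438.363067438487, 'cx': 319.36658665278867, 'cy': 245.1587326402263, 'k1': 0.008374359462590422, 'R': array([[ 0.01256192, -0.99980966,  0.0149281 ],
       [-0.99456437, -0.01403649, -0.10317312],
       [ 0.10336302, -0.01355091, -0.99455139]]), 't': array([-0.20036552,  0.52000503,  1.04765099])}
wrist {'fx': 420.428237472063, 'fy': 420.428237472063, 'cx': 321.1228688844522, 'cy': 248.36772210974848, 'k1': -0.06993974284166586, 'R': array([[ 0.44600163, -0.89503072, -0.00159917],
       [-0.8605529 , -0.42931081,  0.27411847],
       [-0.24603099, -0.12088111, -0.9616946 ]]), 't': array([-0.62548185, -0.03734239,  0.37891063])}
```

View pics/side0.png

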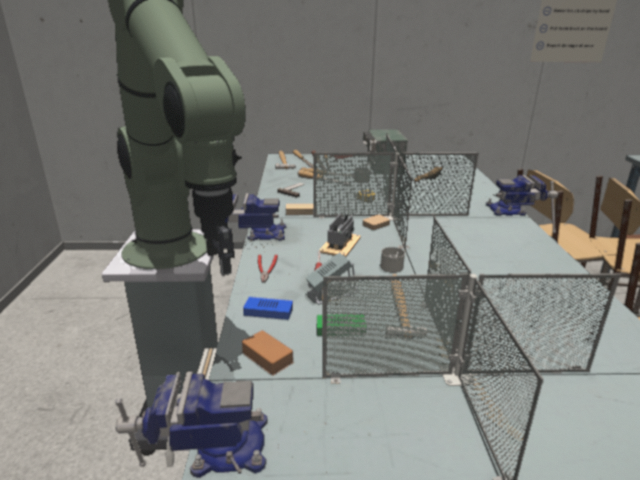

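View pics/top0.png

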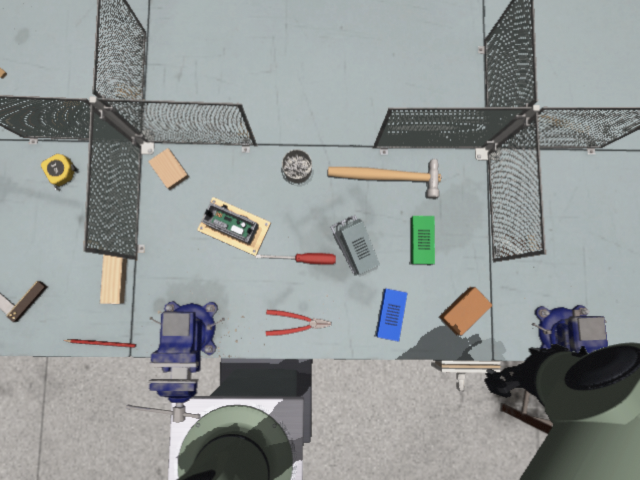

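View pics/wrist0.png

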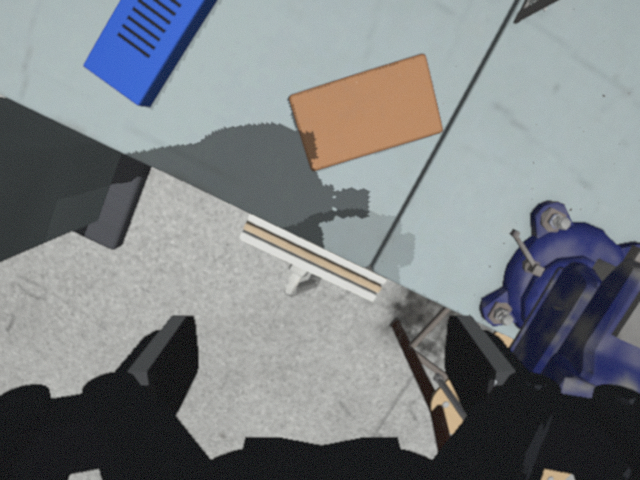

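```bash
cat > h.py <<'E'
import numpy as np, cv2
from workcell import bot
from scipy.spatial.transform import Rotation as Rn
def undist(m,uv):
    uv=np.atleast_2d(np.asarray(uv,float))
    d=(uv-[m['cx'],m['cy']])/[m['fx'],m['fy']]
    K=np.array([[m['fx'],0,m['cx']],[0,m['fy'],m['cy']],[0,0,1]])
    return cv2.undistortPoints(uv[:,None,:],K,np.array([m['k1'],0,0,0,0.]))[:,0,:]
def toplane(m,uv,z):
    n=undist(m,uv); R,t=np.array(m['R']),np.array(m['t'])
    c=-R.T@t; d=np.c_[n,np.ones(len(n))]@R
    return c+d*((z-c[2])/d[:,2])[:,None]
def proj(m,X):
    X=np.atleast_2d(X); 
    K=np.array([[m['fx'],0,m['cx']],[0,m['fy'],m['cy']],[0,0,1]])
    return cv2.projectPoints(X.astype(float),cv2.Rodrigues(np.array(m['R']))[0],np.array(m['t'],float),K,np.array([m['k1'],0,0,0,0.]))[0][:,0]
def show(): 
    s=bot.observe(); print(round(s['clock'],2),np.round(s['position'],4),np.round(s['tool_rot'],4),'F',np.round(s['force'],2),'w',round(s['grip_width'],4),'q',np.round(s['qpos'],2))
E
python3 - <<'E'
from h import *
m=bot.camera_model('top')
f=bot.grab_frame('top')
out=f[:,:,::-1].copy()
for th in ['cover_center','control_box','drying_rack','screw_tin','screwdriver_cross','hammer']:
    for r in bot.silhouettes('top',th):
        b=r['box']; rr=cv2.minAreaRect(np.argwhere(r['pixels'])[:,::-1].astype(np.float32))
        print(th,round(r['conf'],2),np.round(b,0),np.round(rr[0],1),np.round(rr[1],1),round(rr[2],1),toplane(m,rr[0],0.05)[0].round(3))
x,y,w,h=180,180,220,110
cv2.imwrite('pics/crop.png',cv2.resize(out[y:y+h,x:x+w],None,fx=3.6,fy=3.6,interpolation=cv2.INTER_CUBIC))
show()
E
```

```text
cover_center 0.84 [391. 315.  32.  51.] [391.4 314.6] [24.5 50.2] 10.3 [ 0.357 -0.366  0.05 ]
cover_center 0.83 [423. 240.  24.  50.] [422.5 240. ] [48. 23.] 90.0 [ 0.536 -0.442  0.05 ]
cover_center 0.7 [358. 246.  40.  54.] [359.4 245.6] [52.2 24.9] 68.8 [ 0.521 -0.29   0.05 ]
control_box 0.7 [232. 224.  60.  44.] [230.6 222.3] [54.1 25. ] 26.6 [0.573 0.022 0.05 ]
drying_rack 0.47 [345. 245.  28.  59.] [343.5 244.5] [57. 25.] 90.0 [ 0.523 -0.251  0.05 ]
screw_tin 0.62 [298. 166.  32.  34.] [297.  166.5] [33. 30.] 90.0 [ 0.713 -0.136  0.05 ]
screwdriver_cross 0.85 [295. 259.  82.  14.] [295.  258.5] [11. 80.] 90.0 [ 0.487 -0.135  0.05 ]
hammer 0.86 [385. 179. 111.  41.] [384.5 178.5] [ 39. 113.] 90.0 [ 0.687 -0.351  0.05 ]
0.5 [ 0.2784 -0.5595  0.3039] [-3.1415  0.      0.4618] F [ 0.78  0.27 -0.57] w 0.0855 q [ 1.04  0.52 -0.04  1.6   0.02  1.02 -0.11]
```

View pics/crop.png

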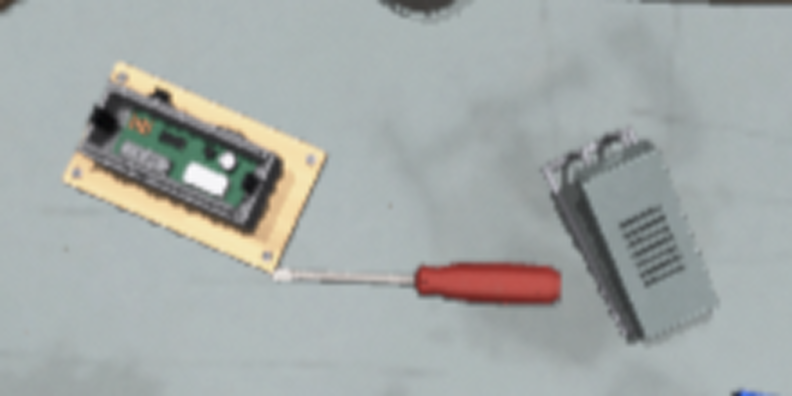

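Run:
```python
from h import *
f=cv2.imread('pics/side0.png')
x,y,w,h=290,200,130,100
cv2.imwrite('pics/crop2.png',cv2.resize(f[y:y+h,x:x+w],None,fx=6,fy=6,interpolation=cv2.INTER_CUBIC))
```

```text
(no output)
```

View pics/crop2.png

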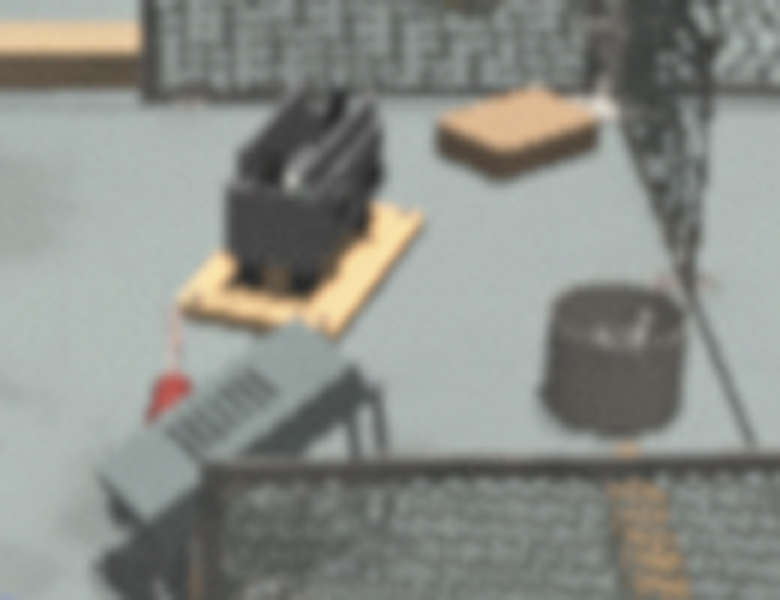

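Run:
```python
from h import *
m=bot.camera_model('wrist'); s=bot.observe()
C=-np.array(m['R']).T@m['t']; T=Rn.from_euler('xyz',s['tool_rot']).as_matrix()
print('C',C,'in tool',T.T@(C-s['position']),'axis in tool',T.T@np.array(m['R'])[2])
mt=bot.camera_model('top')
print('screen right', toplane(mt,[[485,155],[545,250],[490,260]],0.0),toplane(mt,[[540,255]],0.255))
print('left',toplane(mt,[[145,148],[140,250]],0.0),toplane(mt,[[88,248]],0.255))
# cover fit: silhouette of the grey one
ms=bot.camera_model('side')
def cover(x,y,yaw,z=0.06,tilt=.47):
    R=Rn.from_euler('ZY',[yaw,-tilt]).as_matrix()
    c=np.array([x,y,z])
    P=np.array([[a*.06,b*.027,h] for a in(-1,1) for b in(-1,1) for h in(0,.026)])
    return c+P@R.T
from scipy.optimize import minimize
def hullmask(m,P,sc=4):
    uv=proj(m,P); h=cv2.convexHull((uv*sc).astype(np.float32)).astype(np.int32)
    M=np.zeros((480*sc,640*sc),np.uint8); cv2.fillConvexPoly(M,h,1); return M
bot.grab_frame('top'); st=[r for r in bot.silhouettes('top','cover_center') if abs(r['box'][0]-358)<15][0]['pixels']
bot.grab_frame('side'); ss=bot.silhouettes('side','cover_center')
for r in ss: print(r['conf'],r['box'])
sc=4
S=cv2.resize(st.astype(np.uint8),None,fx=sc,fy=sc,interpolation=cv2.INTER_LINEAR)
def cost(p):
    M=hullmask(mt,cover(p[0],p[1],p[2]))
    return -(M&S).sum()/(M|S).sum()
best=min((minimize(cost,[.515,-.285,y0],method='Nelder-Mead',options=dict(initial_simplex=[[.515,-.285,y0],[.53,-.285,y0],[.515,-.27,y0],[.515,-.285,y0+.15]])) for y0 in(.3,.5)),key=lambda r:r.fun)
print(best.x,best.fun)
b=bot.silhouettes('top','control_box')
```

```text
C [ 0.34011464 -0.53017443  0.37410695] in tool [ 0.06829641  0.00119039 -0.0702562 ] axis in tool [-2.74037307e-01 -4.29325756e-04  9.61718966e-01]
screen right [[ 0.7659801  -0.61913506  0.        ]
 [ 0.52132416 -0.76501711  0.        ]
 [ 0.49402189 -0.62470094  0.        ]] [[ 0.48592154 -0.61881623  0.255     ]]
left [[0.76922528 0.25554436 0.        ]
 [0.50710013 0.25413507 0.        ]] [[0.48736309 0.25245718 0.255     ]]
0.92 [266.8, 309.3, 53.9, 24.2]
0.7 [319.5, 325.6, 6.3, 23.9]
0.69 [329.3, 272.9, 43.4, 37.7]
0.63 [341.5, 230.1, 22.4, 28.2]
[ 0.525 -0.215  0.15 ] 0.0<stdin>:26: RuntimeWarning: overflow encountered in scalar negative
```

```bash
python3 -m crank '{"travel":[[1.5,3.4,0],[4,7,0],[7,10.5,0],[10,14,0],[13,17.5,0],[16.5,21,0],[20,24,0],[23,27,0]],"rot":[[0,0,0],[0,0,0],[0,0,0],[0,0,0],[0,0,0],[0,0,0],[0,0,0],[0,0,0]]}' 1
python3 -m crank '{"travel":[[0,0,0],[0,0,0],[0,0,0]],"rot":[[0,0,0],[0,0,0],[0,0,0]]}'
python3 - <<'E'
from h import *
show()
import pickle
cam=bot.camera_model('wrist'); f=bot.grab_frame('wrist'); r=bot.silhouettes('wrist','cover_center'); r2=bot.silhouettes('wrist','drying_rack')
for q in r+r2: print(q['conf'],q['box'])
pickle.dump((cam,f,r,r2),open('w1.pkl','wb'))
cv2.imwrite('pics/w1.png',f[:,:,::-1])
E
```

```text
clock: 1.55
position: [0.51, -0.2878, 0.3041]
tool_rot: [3.141, -0.0, 0.462]
force: [-0.3, -0.9, -0.9]
grip_width: 0.0855
clock: 1.85
position: [0.5078, -0.2904, 0.3039]
tool_rot: [3.141, 0.001, 0.46]
force: [0.0, -0.1, 1.0]
grip_width: 0.0853
1.85 [ 0.5078 -0.2904  0.3039] [3.1414e+00 6.0000e-04 4.6050e-01] F [ 0.   -0.14  0.97] w 0.0853 q [ 0.5   0.46 -0.11  1.71  0.06  0.98 -0.75]
0.91 [322.4, 208.8, 84.9, 150.2]
0.91 [499.9, 254.2, 126.1, 140.8]
0.7 [328.4, 380.7, 116.1, 118.8]
0.63 [323.1, 176.0, 82.9, 145.8]
0.4 [532.7, 85.8, 214.6, 171.5]
```

View pics/w1.png

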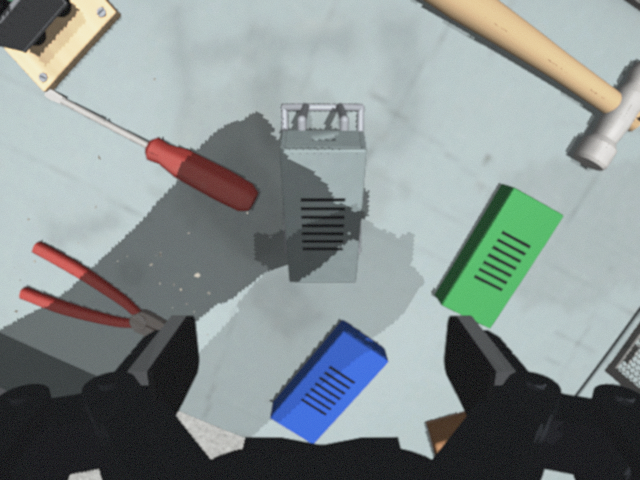

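```bash
cat >> h.py <<'E'
from scipy.optimize import minimize
def cover(x,y,yaw,z=0.06,tilt=.47):
    R=Rn.from_euler('ZY',[yaw,-tilt]).as_matrix()
    P=np.array([[a*.06,b*.027,h] for a in(-1,1) for b in(-1,1) for h in(0,.026)])
    return np.array([x,y,z])+P@R.T
def hullmask(m,P,sc=4):
    uv=proj(m,P); h=cv2.convexHull((uv*sc+(sc-1)/2).astype(np.float32)).round().astype(np.int32)
    M=np.zeros((480*sc,640*sc),np.uint8); cv2.fillConvexPoly(M,h,1); return M.astype(bool)
def fit(model,obs,p0,d,sc=4):
    S=[(m,cv2.resize(s.astype(np.float32),None,fx=sc,fy=sc,interpolation=cv2.INTER_LINEAR)>.5) for m,s in obs]
    def cost(p):
        c=0
        for m,s in S:
            M=hullmask(m,model(*p),sc); c-=(M&s).sum()/float((M|s).sum())
        return c/len(S)
    p0=np.array(p0,float); sx=np.vstack([p0]+[p0+np.eye(len(p0))[i]*d[i] for i in range(len(p0))])
    r=minimize(cost,p0,method='Nelder-Mead',options=dict(initial_simplex=sx,xatol=1e-5,fatol=1e-5)); return r.x,r.fun
E
python3 - <<'E'
from h import *
import pickle
cam,f,r,r2=pickle.load(open('w1.pkl','rb'))
s=r[0]['pixels']
x,c=fit(cover,[(cam,s)],[.52,-.29,.46],[.01,.01,.1]); print(x,c)
x4,c=fit(lambda a,b,w,z,t:cover(a,b,w,z,t),[(cam,s)],[*x,.06,.47],[.01,.01,.1,.01,.05]); print('free z,tilt',x4,c)
bot.grab_frame('top'); mt=bot.camera_model('top')
rt=[q for q in bot.silhouettes('top','cover_center')]
for q in rt: print(q['conf'],q['box'])
o=f[:,:,::-1].copy()
for p in proj(cam,cover(*x)): cv2.circle(o,tuple(int(v) for v in p.round()),2,(0,0,255),-1)
o[s]=o[s]//2+np.array([0,100,0],np.uint8)
cv2.imwrite('pics/w1b.png',cv2.resize(o[80:320,220:440],None,fx=2.5,fy=2.5))
E
```

```text
[ 0.52125907 -0.28621709  0.46026433] -0.9797136536294194
free z,tilt [ 0.5213066  -0.2861067   0.46212476  0.05763195  0.47812495] -0.9877754611913119
0.68 [344.0, 234.9, 8.7, 18.0]
```

View pics/w1b.png

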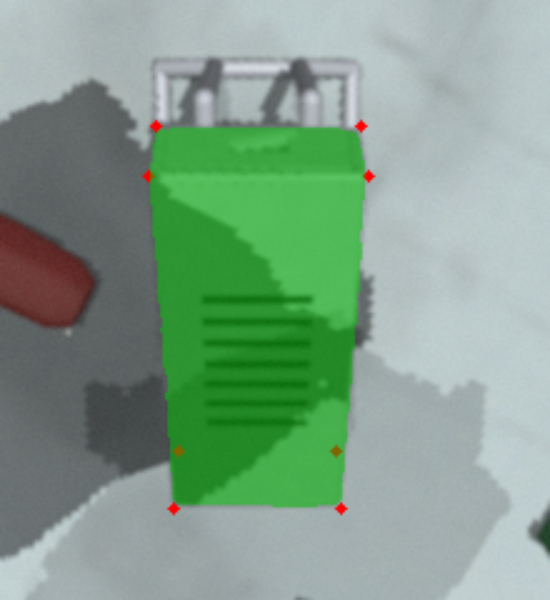

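```bash
python3 -m crank '{"travel":[[-1,-0.5,-2],[-2,-1.1,-4.2],[-3,-1.6,-6.3],[-4,-2.2,-8.4],[-5,-2.7,-10.5],[-5,-2.7,-10.5],[-5,-2.7,-10.5],[-5,-2.7,-10.5]],"rot":[[2.4,-4.8,0],[4.8,-9.6,0],[7.2,-14.5,0],[9.6,-19.3,0],[12,-24.1,0],[12,-24.1,0],[12,-24.1,0],[12,-24.1,0]]}' 1
python3 - <<'E'
from h import *
show()
s=bot.observe(); T=Rn.from_euler('xyz',s['tool_rot']).as_matrix()
psi,t=.461,.47
Rc=Rn.from_euler('ZY',[psi,-t]).as_matrix(); n=Rc[:,2]
print('tool in cover',np.round(Rc.T@T,3))
P=np.array([.5213,-.2862,.059])+n*.077
print('delta cm',(P-s['position'])*100)
E
```

```text
clock: 2.9
position: [0.4594, -0.3162, 0.1998]
tool_rot: [3.141, -0.469, 0.463]
force: [0.9, 0.2, -1.0]
grip_width: 0.0855
2.9 [ 0.4594 -0.3162  0.1998] [ 3.1406 -0.4693  0.4634] F [ 0.87  0.19 -1.01] w 0.0855 q [ 1.05  0.58 -0.49  1.99 -0.38  0.45 -0.12]
tool in cover [[ 1.     0.002 -0.001]
 [ 0.002 -1.     0.   ]
 [-0.001 -0.    -1.   ]]
delta cm [ 3.06341231  1.45120763 -7.21136057]
```

Run:
```python
from h import *
cam=bot.camera_model('wrist'); f=bot.grab_frame('wrist'); r=bot.silhouettes('wrist','cover_center')
for q in r: print(q['conf'],q['box'])
s=min(r,key=lambda q:abs(q['box'][0]-320))['pixels']
x,c=fit(lambda a,b,w:cover(a,b,w,.0595,.47),[(cam,s)],[.5213,-.286,.461],[.005,.005,.03]); print(x,c)
cv2.imwrite('pics/w2.png',f[:,:,::-1])
```

```text
0.89 [318.8, 262.9, 115.3, 229.4]
0.86 [571.7, 326.2, 121.6, 143.0]
0.21 [123.7, 219.4, 227.6, 139.0]
[ 0.52194224 -0.28573336  0.45855605] -0.9898249469808618
```

View pics/w2.png

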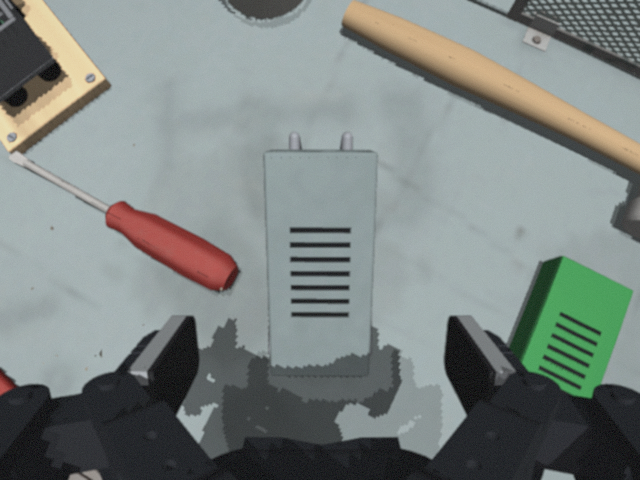

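```bash
python3 -m crank '{"travel":[[0.7,0.4,-1.8],[1.5,0.75,-3.6],[2.3,1.1,-5.4],[3.1,1.5,-7.2],[3.1,1.5,-7.2],[3.1,1.5,-7.2],[3.1,1.5,-7.2]],"rot":[[0,0,0],[0,0,0],[0,0,0],[0,0,0],[0,0,0],[0,0,0],[0,0,0]]}' 1
python3 -m crank '{"travel":[[0,0,0],[0,0,0],[0,0,0],[0,0,0],[0,0,0],[0,0,0],[0,0,0],[0,0,0]],"rot":[[0,0,0],[0,0,0],[0,0,0],[0,0,0],[0,0,0],[0,0,0],[0,0,0],[0,0,0]]}' -1 50
python3 - <<'E'
from h import *
show()
f=bot.grab_frame('wrist')
cv2.imwrite('pics/w3.png',f[:,:,::-1])
E
```

```text
clock: 3.7
position: [0.4898, -0.3017, 0.128]
tool_rot: [3.14, -0.47, 0.463]
force: [-0.1, -0.8, -0.2]
grip_width: 0.0853
clock: 4.5
position: [0.4894, -0.3024, 0.1275]
tool_rot: [3.14, -0.47, 0.461]
force: [-3.0, -1.9, 8.1]
grip_width: 0.0531
4.5 [ 0.4894 -0.3024  0.1275] [ 3.1402 -0.47    0.4614] F [-2.99 -1.91  8.14] w 0.0531 q [ 0.98  0.72 -0.48  1.98 -0.37  0.3  -0.12]
```

View pics/w3.png

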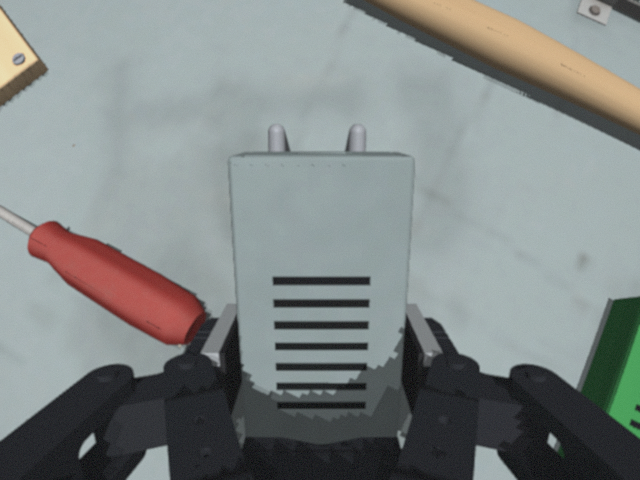

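```bash
python3 -m crank '{"travel":[[-0.6,-0.3,1.3],[-1.4,-0.7,3.1],[-2.3,-1.1,5.1],[-3.2,-1.6,7.1],[-3.2,-1.6,8.5],[-3.2,-1.6,10],[-3.2,-1.6,12],[-3.2,-1.6,14]],"rot":[[0,0,0],[0,0,0],[0,0,0],[0,0,0],[0,0,0],[0,0,0],[0,0,0],[0,0,0]]}' -1 60
python3 -m crank '{"travel":[[0,0,1],[0,1,2],[0,2,3],[0,3,4],[0,4,5],[0,5,5],[0,5,5],[0,5,5]],"rot":[[-2.4,4.8,0],[-4.8,9.6,0],[-7.2,14.4,0],[-9.6,19.3,0],[-12,24.1,0],[-12,24.1,0],[-12,24.1,0],[-12,24.1,0]]}'
python3 - <<'E'
from h import *
show()
f=bot.grab_frame('wrist')
cv2.imwrite('pics/w4.png',f[:,:,::-1])
f=bot.grab_frame('top'); m=bot.camera_model('top')
for r in bot.silhouettes('top','control_box'): 
    print(r['conf'],r['box'])
    def box(x,y,yaw):
        P=np.array([[a*.06,b*.026,h] for a in(-1,1) for b in(-1,1) for h in(.077-.045,.077)]+[[a*.05,b*.025,.095] for a in(-1,1) for b in(-1,1)])
        return np.array([x,y,0])+P@Rn.from_euler('z',yaw).as_matrix().T
    print(fit(box,[(m,r['pixels'])],[.565,.02,1.16],[.01,.01,.1]))
cv2.imwrite('pics/top4.png',cv2.resize(f[160:300,150:350,::-1],None,fx=4,fy=4,interpolation=cv2.INTER_CUBIC))
E
```

```text
clock: 5.35
position: [0.4574, -0.3172, 0.2681]
tool_rot: [-3.141, -0.47, 0.462]
force: [0.2, -0.2, -0.6]
grip_width: 0.0528
clock: 6.15
position: [0.4568, -0.2679, 0.3164]
tool_rot: [-3.141, -0.001, 0.461]
force: [0.2, -0.0, -1.0]
grip_width: 0.0525
6.15 [ 0.4568 -0.2679  0.3164] [-3.1408e+00 -1.5000e-03  4.6100e-01] F [ 0.23 -0.01 -1.04] w 0.0525 q [ 0.57  0.36 -0.19  1.83  0.08  0.96 -0.77]
0.7 [464.2, 312.1, 51.0, 47.0]
(array([0.565, 0.02 , 1.16 ]), np.float64(0.0))
0.58 [232.1, 226.8, 60.0, 42.4]
(array([0.56950594, 0.01954872, 1.1743703 ]), np.float64(-0.9464933056213447))
```

View pics/w4.png

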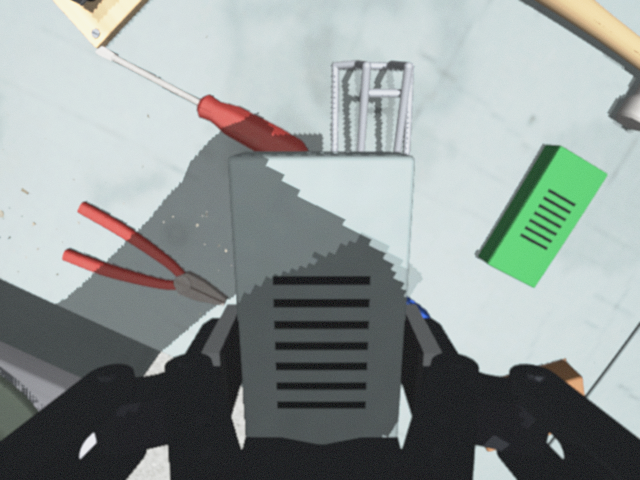

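View pics/top4.png

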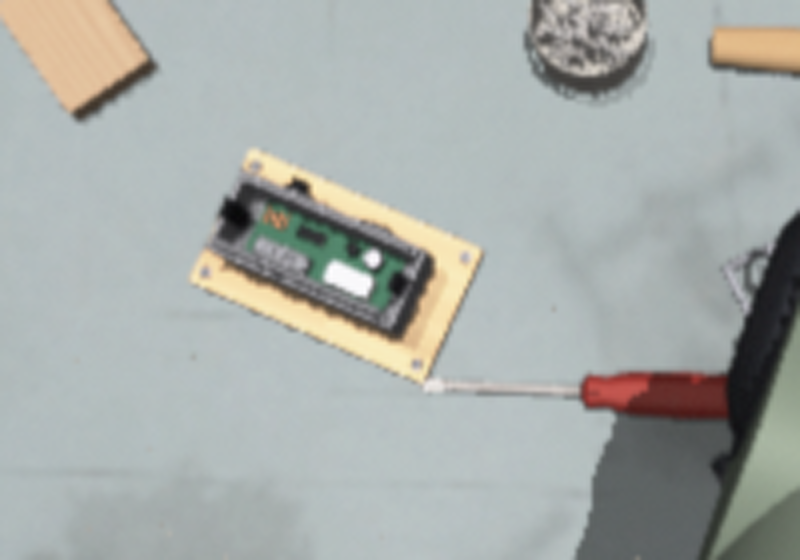

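```bash
python3 -m crank '{"travel":[[1,2.6,1.5],[2,5.3,3],[3,8,4.5],[4,10.6,6],[5,13.3,7.5],[6,16,9],[7,18.6,10.4],[7,18.6,10.4]],"rot":[[0,0,6],[0,0,12],[0,0,18],[0,0,24],[0,0,30],[0,0,36],[0,0,40.8],[0,0,40.8]]}'
python3 -m crank '{"travel":[[0,0,0],[0,0,0],[0,0,0]],"rot":[[0,0,0],[0,0,0],[0,0,0]]}'
python3 - <<'E'
from h import *
import pickle
show()
s=bot.observe()
cam=bot.camera_model('wrist');f=bot.grab_frame('wrist'); r=bot.silhouettes('wrist','control_box'); r2=bot.silhouettes('wrist','cover_center'); r3=bot.silhouettes('wrist','hook_a_tip')
pickle.dump((cam,f,r,r2,r3,s),open('w5.pkl','wb'))
for q in r+r2+r3: print(q['conf'],q['box'])
cv2.imwrite('pics/w5.png',f[:,:,::-1])
cv2.imwrite('pics/w5c.png',cv2.resize(f[0:200,180:460,::-1],None,fx=2.8,fy=2.8,interpolation=cv2.INTER_CUBIC))
E
```

```text
clock: 7.1
position: [0.5286, -0.0787, 0.4223]
tool_rot: [3.14, -0.003, 1.18]
force: [-0.4, -0.2, -2.5]
grip_width: 0.0528
clock: 7.4
position: [0.5271, -0.0826, 0.4204]
tool_rot: [-3.141, 0.0, 1.172]
force: [-1.4, -0.2, -1.6]
grip_width: 0.0526
7.4 [ 0.5271 -0.0826  0.4204] [-3.1409e+00  3.0000e-04  1.1717e+00] F [-1.35 -0.22 -1.65] w 0.0526 q [ 0.37  0.29 -0.41  1.67  0.12  1.21 -0.47]
0.78 [326.0, 81.2, 67.6, 133.7]
0.51 [180.4, 277.1, 69.2, 90.9]
0.58 [321.1, 300.5, 188.2, 290.3]
0.48 [402.9, 430.6, 9.3, 29.6]
0.46 [243.3, 430.1, 5.3, 13.2]
0.73 [318.5, 21.0, 15.2, 21.7]
```

View pics/w5.png

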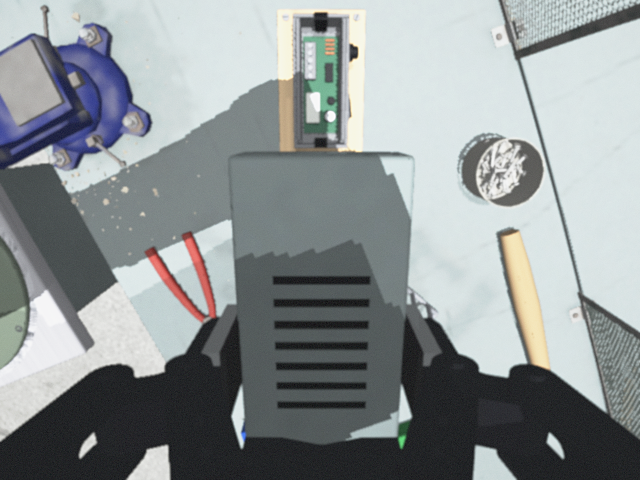

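View pics/w5c.png

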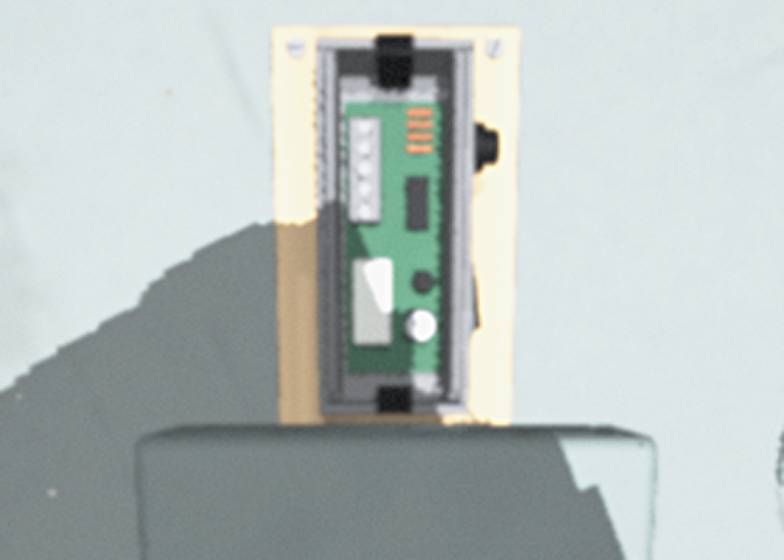

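```bash
cat > ov.py <<'E'
from h import *
import pickle,sys
def wires(x,y,yaw):
    R=Rn.from_euler('z',yaw).as_matrix(); T=lambda P:np.array([x,y,0])+np.array(P)@R.T
    rc=lambda a,b,z:T([[a,b,z],[-a,b,z],[-a,-b,z],[a,-b,z]])
    return [(rc(.06,.026,.077),(0,0,255)),(rc(.05,.0223,.095),(255,0,255)),(rc(.08,.046,.012),(255,0,0)),(T([[.056,-.006,.094],[.056,.006,.094],[-.056,.006,.094],[-.056,-.006,.094]]),(0,255,255))]
def draw(f,cam,p,name,crop,sc):
    x0,y0,w,h=crop
    o=cv2.resize(np.ascontiguousarray(f[y0:y0+h,x0:x0+w,::-1]),None,fx=sc,fy=sc,interpolation=cv2.INTER_CUBIC)
    for P,c in wires(*p):
        uv=((proj(cam,P)-[x0,y0]+.5)*sc-.5).round().astype(np.int32); cv2.polylines(o,[uv],True,c,1)
    cv2.imwrite(name,o)
E
python3 - <<'E'
from ov import *
cam,f,r,r2,r3,s=pickle.load(open('w5.pkl','rb'))
px=lambda u,v:((u+.5)/2.8-.5+180,(v+.5)/2.8-.5)
# rough corners from crop
obs=np.array([px(318,40),px(472,40),px(468,413),px(322,413)])
X=toplane(cam,obs,.077); print(X.round(4)); c=X.mean(0); print(c)
d=(X[0]+X[1]-X[2]-X[3])/2; print('len',np.linalg.norm(d),'yaw',np.arctan2(d[1],d[0]), 'w',np.linalg.norm(X[0]-X[1]),np.linalg.norm(X[2]-X[3]))
ob=np.array([px(272,28),px(520,28)]); Y=toplane(cam,ob,.012);print(Y, np.linalg.norm(Y[0]-Y[1]))
p=[c[0],c[1],np.arctan2(d[1],d[0])]
draw(f,cam,p,'pics/ov5.png',(240,0,140,160),3.7)
E
```

```text
[[ 0.5695  0.0835  0.077 ]
 [ 0.6152  0.0642  0.077 ]
 [ 0.5695 -0.045   0.077 ]
 [ 0.5233 -0.0255  0.077 ]]
[0.56935728 0.01928179 0.077     ]
len 0.11839497277415079 yaw 1.1720045581238256 w 0.04954052471227776 0.050123940901982515
[[0.55796589 0.11033707 0.012     ]
 [0.6429232  0.07453    0.012     ]] 0.09219484662594875
```

View pics/ov5.png

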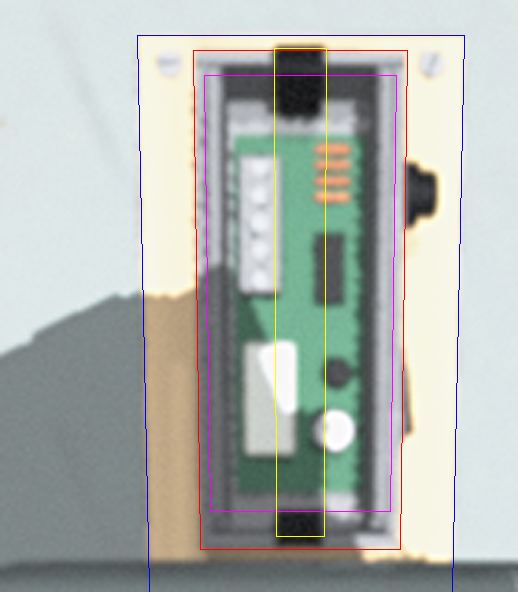

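Run:
```python
from ov import *
for fn in ['w5.pkl']:
    cam,f,r,r2,r3,s=pickle.load(open(fn,'rb'))
T=Rn.from_euler('xyz',s['tool_rot']).as_matrix(); p=s['position']
sil=r2[0]['pixels']
for lim in (290,310):
    S=sil[:lim]
    def model(x,y,yaw,h,pit):
        P=np.array([[a*.06,b*.027,-z] for a in(-1,1) for b in(-1,1) for z in(-.026,0)])
        P=P@Rn.from_euler('zy',[yaw,pit]).as_matrix().T+[x,y,h]
        return p+P@T.T
    def cost(q):
        M=hullmask(cam,model(*q),4)[:lim*4]
        SS=cv2.resize(S.astype(np.float32),None,fx=4,fy=4)>.5
        return -(M&SS).sum()/float((M|SS).sum())
    for pf in (0,1):
        q0=np.array([0,0,0,.051]); d=np.diag([.004,.003,.02,.005])
        g=(lambda q:cost([*q,0])) 
        res=minimize(g,q0,method='Nelder-Mead',options=dict(initial_simplex=np.vstack([q0,q0+d]),xatol=1e-5,fatol=1e-5))
        break
    print(lim,res.x.round(4),res.fun)
# slots
q=res.x
g=cv2.cvtColor(f,cv2.COLOR_RGB2GRAY)
sub=g[260:425,300:340].mean(1); 
rows=[260+i for i in range(1,len(sub)-1) if sub[i]<sub[i-1] and sub[i]<=sub[i+1] and sub[i]<60]; print(rows)
for v in (280,343,346,349,405):
    # intersect with plane tool z = h
    n=np.r_[undist(cam,[[322,v]])[0],1]; C=-np.array(cam['R']).T@cam['t']; dd=T.T@(np.array(cam['R']).T@n); c=T.T@(C-p)
    print(v,(c+dd*((q[3]-c[2])/dd[2])).round(4))
```

```text
290 [ 0.0006 -0.0002  0.0026  0.0527] -0.9930935829548021
310 [ 0.0006 -0.0002  0.0032  0.0525] -0.9929904324700118
[278, 282, 301, 304, 326, 345, 347, 365, 367, 385, 405]
280 [0.0226 0.0003 0.0525]
343 [0.0008 0.0004 0.0525]
346 [-0.0003  0.0004  0.0525]
349 [-0.0014  0.0004  0.0525]
405 [-0.0231  0.0004  0.0525]
```

```bash
python3 -m crank '{"travel":[[1,2.5,-1],[2.2,5.3,-3],[3.4,8,-6],[4.2,10.2,-9],[4.2,10.2,-13],[4.2,10.2,-17],[4.2,10.2,-20],[4.2,10.2,-21.5]],"rot":[[0,0,0],[0,0,0],[0,0,0],[0,0,0],[0,0,0],[0,0,0],[0,0,0],[0,0,0]]}'
python3 -m crank '{"travel":[[0,0,0],[0,0,0],[0,0,0],[0,0,0]],"rot":[[0,0,0],[0,0,0],[0,0,0],[0,0,0]]}'
python3 - <<'E'
from ov import *
show()
cam=bot.camera_model('wrist');f=bot.grab_frame('wrist')
cv2.imwrite('pics/w6.png',f[:,:,::-1])
f=bot.grab_frame('side');cv2.imwrite('pics/s6.png',cv2.resize(f[180:300,280:420,::-1],None,fx=5,fy=5,interpolation=cv2.INTER_CUBIC))
E
```

```text
clock: 8.4
position: [0.5686, 0.0203, 0.2034]
tool_rot: [-3.139, 0.001, 1.174]
force: [0.2, -0.0, -1.2]
grip_width: 0.0529
clock: 8.8
position: [0.57, 0.0204, 0.2072]
tool_rot: [3.14, -0.001, 1.174]
force: [-0.6, -0.0, -1.4]
grip_width: 0.0527
8.8 [0.57   0.0204 0.2072] [ 3.1397e+00 -8.0000e-04  1.1736e+00] F [-0.56 -0.   -1.38] w 0.0527 q [ 0.14  0.58 -0.39  1.82  0.3   0.8  -0.8 ]
```

View pics/w6.png

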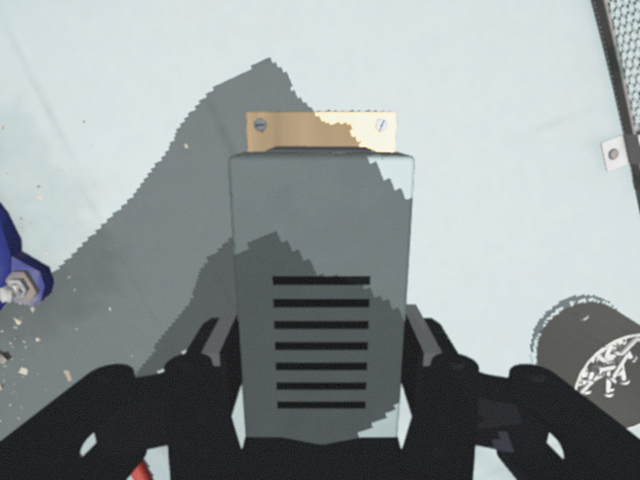

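View pics/s6.png

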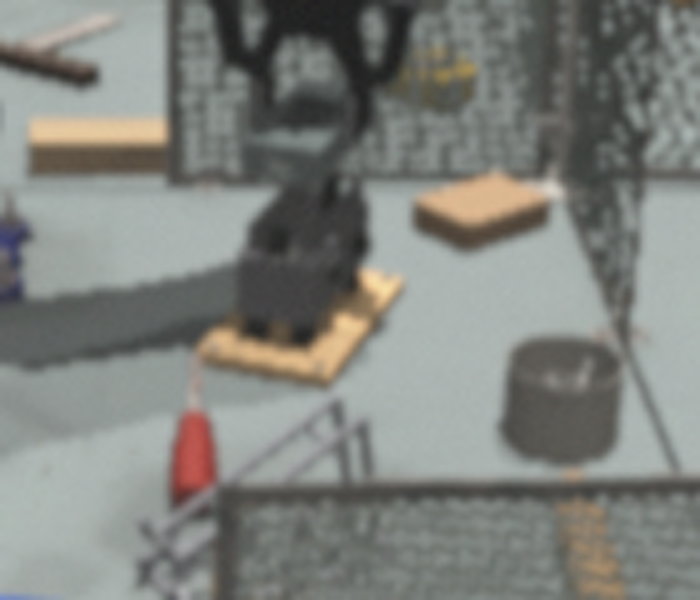

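Run:
```python
from ov import *
cam=bot.camera_model('wrist')
show()
f=bot.grab_frame('wrist')
g=f[105:155,235:410,::-1]; cv2.imwrite('pics/w6c.png',cv2.resize(g,None,fx=4.5,fy=4.5,interpolation=cv2.INTER_CUBIC))
R=Rn.from_euler('z',1.172).as_matrix()
P=np.array([.5694,.0193,0])+np.array([[.08,.046,.012],[.08,-.046,.012]])@R.T
print((proj(cam,P)-[235,105])*4.5)
```

```text
8.9 [0.5697 0.0204 0.2067] [ 3.1405e+00 -5.0000e-04  1.1737e+00] F [-0.13 -0.93 -1.48] w 0.0528 q [ 0.14  0.58 -0.39  1.82  0.3   0.8  -0.8 ]
[[ 45.56959077  26.7489325 ]
 [729.6501506   28.31801695]]
```

View pics/w6c.png

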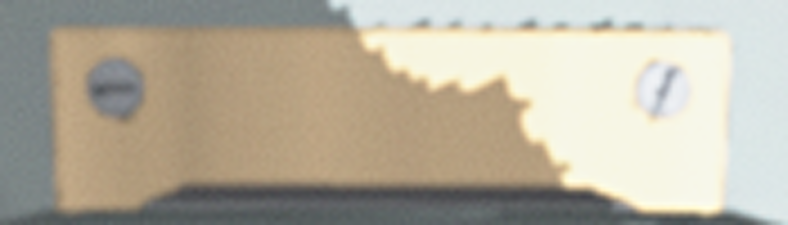

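```bash
python3 -m crank '{"travel":[[0,-0.1,-0.8],[0,-0.1,-1.6],[0,-0.1,-2.4],[0,-0.1,-3],[0,-0.1,-3.4],[0,-0.1,-3.4],[0,-0.1,-3.4]],"rot":[[0,0,0],[0,0,0],[0,0,0],[0,0,0],[0,0,0],[0,0,0],[0,0,0]]}'
python3 -m crank '{"travel":[[0,0,-0.1],[0,0,-0.2],[0,0,-0.3],[0,0,-0.3]],"rot":[[0,0,0],[0,0,0],[0,0,0],[0,0,0]]}'
```

```text
clock: 9.65
position: [0.5695, 0.0195, 0.1719]
tool_rot: [-3.142, -0.0, 1.174]
force: [-0.1, 0.7, -1.7]
grip_width: 0.0528
clock: 10.05
position: [0.5694, 0.0194, 0.1688]
tool_rot: [-3.141, 0.0, 1.174]
force: [-0.3, 0.3, -0.9]
grip_width: 0.0524
```

```bash
for i in 1 2; do python3 -m crank '{"travel":[[0,0,-0.1],[0,0,-0.2],[0,0,-0.2],[0,0,-0.2]],"rot":[[0,0,0],[0,0,0],[0,0,0],[0,0,0]]}'; done
```

```text
clock: 10.45
position: [0.5695, 0.0195, 0.1669]
tool_rot: [-3.142, -0.0, 1.174]
force: [0.1, 0.7, -2.2]
grip_width: 0.0527
clock: 10.85
position: [0.5694, 0.0194, 0.1648]
tool_rot: [-3.141, 0.0, 1.174]
force: [-0.5, -0.9, -0.8]
grip_width: 0.0529
```

```bash
python3 -m crank '{"travel":[[0,0,-0.1],[0,0,-0.1],[0,0,-0.1],[0,0,-0.1]],"rot":[[0,0,0],[0,0,0],[0,0,0],[0,0,0]]}';python3 -m crank '{"travel":[[0,0,-0.1],[0,0,-0.1],[0,0,-0.1],[0,0,-0.1]],"rot":[[0,0,0],[0,0,0],[0,0,0],[0,0,0]]}'
```

```text
clock: 11.25
position: [0.5695, 0.0194, 0.1639]
tool_rot: [3.142, 0.0, 1.174]
force: [-0.6, -0.9, 1.1]
grip_width: 0.0529
clock: 11.65
position: [0.5695, 0.0194, 0.1629]
tool_rot: [3.141, 0.0, 1.174]
force: [-0.2, -2.7, 2.5]
grip_width: 0.0531
```

```bash
python3 -m crank '{"travel":[[0,0,0],[0,0,0],[0,0,0],[0,0,0],[0,0,0],[0,0,0]],"rot":[[0,0,0],[0,0,0],[0,0,0],[0,0,0],[0,0,0],[0,0,0]]}' 1 20
python3 -m crank '{"travel":[[0,0,1],[0,0,3],[0,0,6],[-1,-2,9],[-2,-4,12],[-2,-5,12],[-2,-5,12],[-2,-5,12]],"rot":[[0,0,0],[0,0,0],[0,0,0],[0,0,0],[0,0,0],[0,0,0],[0,0,0],[0,0,0]]}'
python3 - <<'E'
from ov import *
import pickle
show()
cam=bot.camera_model('wrist');f=bot.grab_frame('wrist');r=bot.silhouettes('wrist','cover_center')
for q in r: print(q['conf'],q['box'])
s=r[0]['pixels']
print(fit(lambda a,b,w,z:cover(a,b,w,z,0),[(cam,s)],[.5695,.0193,1.172,.087],[.005,.005,.03,.003]))
print(fit(lambda a,b,w,z,t:cover(a,b,w,z,t),[(cam,s)],[.5695,.0193,1.172,.087,0],[.005,.005,.03,.003,.05]))
cv2.imwrite('pics/w7.png',f[:,:,::-1])
E
```

```text
clock: 12.25
position: [0.5694, 0.0195, 0.1629]
tool_rot: [-3.142, -0.0, 1.174]
force: [0.0, -0.3, -0.8]
grip_width: 0.0855
clock: 13.05
position: [0.5494, -0.0301, 0.2825]
tool_rot: [-3.141, -0.0, 1.174]
force: [0.8, 0.0, -0.3]
grip_width: 0.0854
13.05 [ 0.5494 -0.0301  0.2825] [-3.1409e+00 -1.0000e-04  1.1739e+00] F [ 0.84  0.05 -0.29] w 0.0854 q [ 0.26  0.46 -0.43  1.81  0.23  0.93 -0.66]
0.6 [319.6, 150.9, 100.7, 216.6]
(array([0.56949191, 0.0195539 , 1.17588121, 0.08539114]), np.float64(-0.98742398494235))
(array([0.56959555, 0.01972168, 1.17436296, 0.08601964, 0.01921075]), np.float64(-0.9869830699132703))
```

View pics/w7.png

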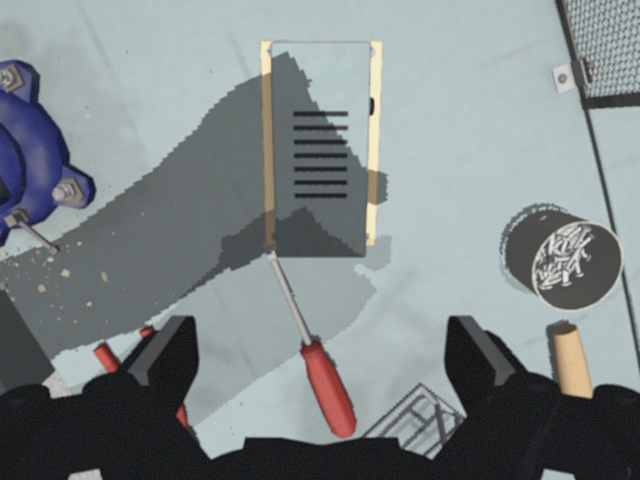

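```bash
python3 -m crank '{"travel":[[0.1,0.3,-1],[0.2,0.6,-2.5],[0.3,0.8,-4],[0.3,0.8,-5.5],[0.3,0.8,-6.5],[0.3,0.8,-7],[0.3,0.8,-7],[0.3,0.8,-7]],"rot":[[0,0,0],[0,0,0],[0,0,0],[0,0,0],[0,0,0],[0,0,0],[0,0,0],[0,0,0]]}' -1 40
python3 -m crank '{"travel":[[0,0,0],[0,0,0],[0,0,0],[0,0,0],[0,0,-0.2],[0,0,-0.4],[0,0,-0.6],[0,0,-0.6]],"rot":[[0,0,0],[0,0,0],[0,0,0],[0,0,0],[0,0,0],[0,0,0],[0,0,0],[0,0,0]]}'
python3 - <<'E'
from ov import *
show()
f=bot.grab_frame('wrist'); cv2.imwrite('pics/w8.png',f[:,:,::-1])
E
```

```text
clock: 13.95
position: [0.5526, -0.0225, 0.2132]
tool_rot: [3.141, -0.0, 1.174]
force: [-0.8, 0.1, -0.1]
grip_width: 0.0005
clock: 14.75
position: [0.5523, -0.0225, 0.2065]
tool_rot: [-3.141, 0.0, 1.174]
force: [0.7, -0.2, 0.1]
grip_width: -0.0003
14.75 [ 0.5523 -0.0225  0.2065] [-3.1410e+00  2.0000e-04  1.1739e+00] F [ 0.66 -0.17  0.07] w -0.0003 q [ 0.22  0.56 -0.39  1.86  0.29  0.78 -0.73]
```

View pics/w8.png

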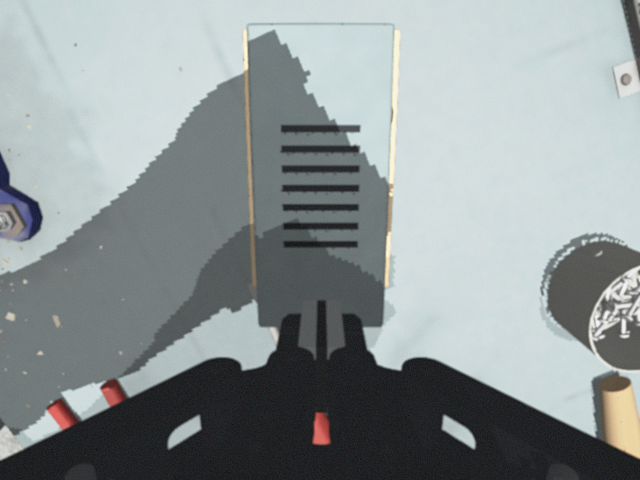

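```bash
python3 -m crank '{"travel":[[0,0,-0.2],[0,0,-0.4],[0,0,-0.6],[0,0,-0.8],[0,0,-0.8]],"rot":[[0,0,0],[0,0,0],[0,0,0],[0,0,0],[0,0,0]]}'
python3 -m crank '{"travel":[[0,0,-0.1],[0,0,-0.2],[0,0,-0.3],[0,0,-0.3]],"rot":[[0,0,0],[0,0,0],[0,0,0],[0,0,0]]}'
python3 -m crank '{"travel":[[0,0,-0.1],[0,0,-0.2],[0,0,-0.3],[0,0,-0.3]],"rot":[[0,0,0],[0,0,0],[0,0,0],[0,0,0]]}'
```

```text
clock: 15.3
position: [0.5523, -0.0225, 0.1986]
tool_rot: [-3.141, 0.0, 1.174]
force: [0.7, 0.5, 0.1]
grip_width: 0.0002
clock: 15.7
position: [0.5524, -0.0225, 0.1958]
tool_rot: [-3.141, 0.0, 1.174]
force: [-1.2, 0.1, -0.6]
grip_width: 0.0003
clock: 16.1
position: [0.5524, -0.0225, 0.1927]
tool_rot: [-3.141, 0.0, 1.174]
force: [-0.0, 0.1, 0.6]
grip_width: 0.0003
```

```bash
python3 -m crank '{"travel":[[0,0,-0.1],[0,0,-0.2],[0,0,-0.3],[0,0,-0.3]],"rot":[[0,0,0],[0,0,0],[0,0,0],[0,0,0]]}'
python3 -m crank '{"travel":[[0,0,-0.1],[0,0,-0.2],[0,0,-0.2],[0,0,-0.2]],"rot":[[0,0,0],[0,0,0],[0,0,0],[0,0,0]]}'
```

```text
clock: 16.5
position: [0.5524, -0.0225, 0.1897]
tool_rot: [-3.141, 0.0, 1.174]
force: [0.1, 0.3, -0.5]
grip_width: -0.0003
clock: 16.9
position: [0.5524, -0.0226, 0.1879]
tool_rot: [-3.141, 0.0, 1.174]
force: [-0.3, -0.2, 1.1]
grip_width: 0.0004
```

```bash
for i in 1 2 3; do python3 -m crank '{"travel":[[0,0,-0.1],[0,0,-0.2],[0,0,-0.2]],"rot":[[0,0,0],[0,0,0],[0,0,0]]}' | grep -v -e rot -e grip; done
```

```text
clock: 17.2
position: [0.5524, -0.0225, 0.1858]
force: [-0.0, 0.3, 0.2]
clock: 17.5
position: [0.5525, -0.0226, 0.1839]
force: [-0.6, -0.4, 2.7]
clock: 17.8
position: [0.5525, -0.0228, 0.182]
force: [-0.7, -1.6, 5.4]
```

```bash
for i in 1 2 3; do python3 -m crank '{"travel":[[0,0,-0.1],[0,0,-0.2],[0,0,-0.2]],"rot":[[0,0,0],[0,0,0],[0,0,0]]}' | grep -v -e rot -e grip; done
```

```text
clock: 18.1
position: [0.5526, -0.0229, 0.1801]
force: [-2.9, -3.6, 9.1]
clock: 18.4
position: [0.5524, -0.0232, 0.178]
force: [-1.4, -5.6, 5.9]
clock: 18.7
position: [0.5526, -0.0232, 0.1761]
force: [-1.7, -4.9, 9.7]
```

```bash
for i in 1 2 3; do python3 -m crank '{"travel":[[0,0,-0.1],[0,0,-0.1]],"rot":[[0,0,0],[0,0,0]]}' | grep -v -e rot -e grip; done
```

```text
clock: 18.9
position: [0.5526, -0.0233, 0.1752]
force: [-1.9, -5.4, 10.3]
clock: 19.1
position: [0.5526, -0.0234, 0.1742]
force: [-1.9, -6.3, 10.0]
clock: 19.3
position: [0.5528, -0.023, 0.1732]
force: [-1.6, -3.5, 9.2]
```

```bash
for i in 1 2 3; do python3 -m crank '{"travel":[[0,0,-0.1],[0,0,-0.1]],"rot":[[0,0,0],[0,0,0]]}' | grep -v -e rot -e grip; done
```

```text
clock: 19.5
position: [0.5528, -0.0229, 0.1723]
force: [-0.0, -4.3, 11.7]
clock: 19.7
position: [0.5528, -0.023, 0.1714]
force: [-1.8, -4.3, 13.1]
clock: 19.9
position: [0.5529, -0.023, 0.1705]
force: [-1.5, -3.4, 15.7]
```

```bash
python3 -m crank '{"travel":[[0,0,-0.1],[0,0,-0.1],[0,0,-0.1]],"rot":[[0,0,0],[0,0,0],[0,0,0]]}' | grep -v -e rot -e grip
python3 -m crank '{"travel":[[0,0,0.4],[0,0,1],[0,0,2],[0,0,3],[0,0,3.5],[0,0,3.5]],"rot":[[0,0,0],[0,0,0],[0,0,0],[0,0,0],[0,0,0],[0,0,0]]}' 
python3 -m crank '{"travel":[[0.6,1.5,0],[1.8,4.5,0],[3,7,0],[3.4,8.4,0],[3.4,8.4,0],[3.4,8.4,-1],[3.4,8.4,-1.5],[3.4,8.4,-1.5]],"rot":[[0,0,0],[0,0,0],[0,0,0],[0,0,0],[0,0,0],[0,0,0],[0,0,0],[0,0,0]]}'
python3 - <<'E'
from ov import *
f=bot.grab_frame('wrist'); cv2.imwrite('pics/w9.png',f[:,:,::-1])
E
```

```text
clock: 20.2
position: [0.5529, -0.0229, 0.1697]
force: [-2.3, -3.7, 17.1]
clock: 20.8
position: [0.5527, -0.0226, 0.2047]
tool_rot: [3.14, -0.0, 1.174]
force: [-0.1, 0.2, -1.0]
grip_width: -0.0001
clock: 21.6
position: [0.5858, 0.0604, 0.1877]
tool_rot: [-3.14, 0.001, 1.173]
force: [-0.3, -0.1, 0.1]
grip_width: 0.0003
```

View pics/w9.png

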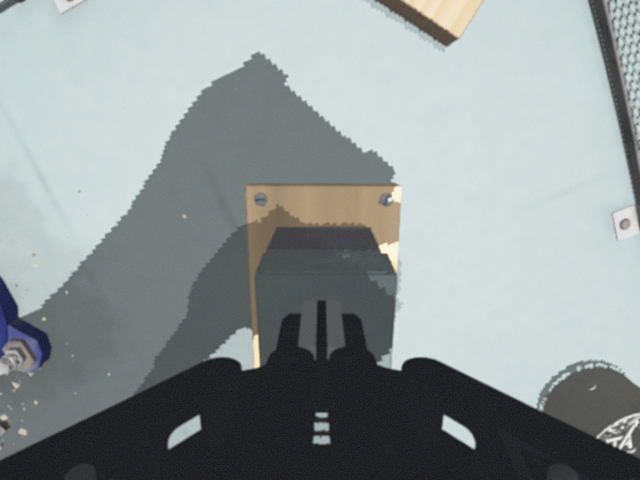

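```bash
for i in 1 2 3 4; do python3 -m crank '{"travel":[[0,0,-0.1],[0,0,-0.2],[0,0,-0.2]],"rot":[[0,0,0],[0,0,0],[0,0,0]]}' | grep -v -e rot -e grip; done
```

```text
clock: 21.95
position: [0.5864, 0.0613, 0.1869]
force: [0.3, 0.4, -0.3]
clock: 22.25
position: [0.5864, 0.0615, 0.1848]
force: [0.9, 0.1, 0.6]
clock: 22.55
position: [0.5864, 0.0614, 0.1827]
force: [-0.6, 0.4, -0.6]
clock: 22.85
position: [0.5866, 0.0615, 0.1809]
force: [-0.0, 0.1, 2.9]
```

```bash
for i in 1 2 3; do python3 -m crank '{"travel":[[0,0,-0.1],[0,0,-0.1]],"rot":[[0,0,0],[0,0,0]]}' | grep -v -e rot -e grip; done
```

```text
clock: 23.05
position: [0.5866, 0.0616, 0.18]
force: [-0.1, 1.7, 3.7]
clock: 23.25
position: [0.5867, 0.0617, 0.179]
force: [0.9, 1.5, 4.8]
clock: 23.45
position: [0.5867, 0.0618, 0.1781]
force: [1.2, 1.7, 5.6]
```

```bash
for i in 1 2 3 4; do python3 -m crank '{"travel":[[0,0,-0.1],[0,0,-0.1]],"rot":[[0,0,0],[0,0,0]]}' | grep -v -e rot -e grip; done
```

```text
clock: 23.65
position: [0.5868, 0.0619, 0.1771]
force: [1.9, 2.7, 6.5]
clock: 23.85
position: [0.5869, 0.0621, 0.1762]
force: [1.4, 2.3, 7.9]
clock: 24.05
position: [0.5869, 0.0622, 0.1753]
force: [1.6, 3.9, 8.5]
clock: 24.25
position: [0.587, 0.0623, 0.1744]
force: [2.2, 5.3, 9.2]
```

```bash
for i in 1 2 3; do python3 -m crank '{"travel":[[0,0,-0.1],[0,0,-0.1]],"rot":[[0,0,0],[0,0,0]]}' | grep -v -e rot -e grip; done
```

```text
clock: 24.45
position: [0.5869, 0.0621, 0.1733]
force: [2.0, 3.7, 6.3]
clock: 24.65
position: [0.5869, 0.0621, 0.1723]
force: [0.2, 2.8, 8.9]
clock: 24.85
position: [0.5869, 0.0621, 0.1714]
force: [0.8, 3.4, 11.0]
```

```bash
for i in 1 2 3; do python3 -m crank '{"travel":[[0,0,-0.1],[0,0,-0.1]],"rot":[[0,0,0],[0,0,0]]}' | grep -v -e rot -e grip; done
```

```text
clock: 25.05
position: [0.5869, 0.0621, 0.1705]
force: [-0.4, 3.8, 13.6]
clock: 25.25
position: [0.5869, 0.0621, 0.1696]
force: [-1.5, 3.7, 15.2]
clock: 25.45
position: [0.5869, 0.0621, 0.1687]
force: [-2.8, 2.3, 17.7]
```

```bash
python3 -m crank '{"travel":[[0,0,0.4],[0,0,1],[0,0,2],[0,0,4],[-1,-3,7],[-2,-6,10],[-3,-8.5,12],[-3.5,-9.5,12]],"rot":[[0,0,0],[0,0,0],[0,0,0],[0,0,0],[0,0,0],[0,0,0],[0,0,0],[0,0,0]]}' 
python3 -m crank '{"travel":[[0,0,0],[0,0,0],[0,0,0]],"rot":[[0,0,0],[0,0,0],[0,0,0]]}'
python3 - <<'E'
from ov import *
show()
cam=bot.camera_model('wrist');f=bot.grab_frame('wrist');r=bot.silhouettes('wrist','cover_center')
for q in r: print(q['conf'],q['box'])
s=r[0]['pixels']
print(fit(lambda a,b,w,z:cover(a,b,w,z,0),[(cam,s)],[.5695,.0193,1.172,.077],[.005,.005,.03,.003]))
print(fit(cover,[(cam,s)],[.5695,.0193,1.172,.077,0],[.005,.005,.03,.003,.05]))
cv2.imwrite('pics/w10.png',f[:,:,::-1])
f=bot.grab_frame('side');cv2.imwrite('pics/s10.png',cv2.resize(f[190:270,300:400,::-1],None,fx=7,fy=7,interpolation=cv2.INTER_CUBIC))
E
```

```text
clock: 26.25
position: [0.5513, -0.0363, 0.2906]
tool_rot: [3.138, 0.0, 1.171]
force: [0.6, 0.2, -0.7]
grip_width: -0.0001
clock: 26.55
position: [0.5515, -0.0323, 0.2871]
tool_rot: [-3.14, -0.0, 1.175]
force: [0.3, 1.4, 0.5]
grip_width: -0.0002
26.55 [ 0.5515 -0.0323  0.2871] [-3.1402e+00 -2.0000e-04  1.1754e+00] F [0.28 1.38 0.47] w -0.0002 q [ 0.27  0.45 -0.43  1.79  0.22  0.94 -0.65]
0.57 [317.0, 147.9, 97.7, 205.0]
(array([0.57054865, 0.01989389, 1.17249899, 0.07560434]), np.float64(-0.9869695198329854))
(array([0.57060395, 0.02005172, 1.1727289 , 0.07535485, 0.01899571]), np.float64(-0.9877019709623367))
```

View pics/w10.png

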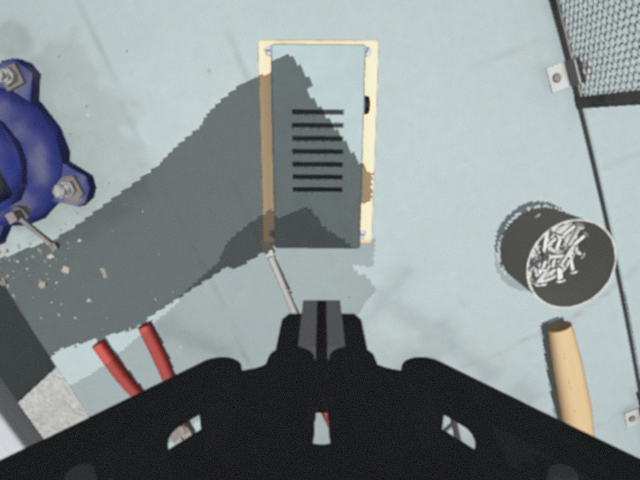

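View pics/s10.png

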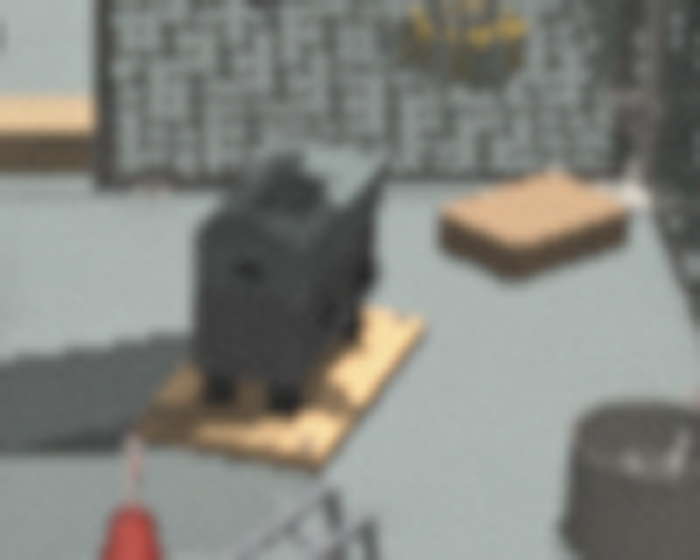

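```bash
python3 -m crank '{"travel":[[0,0.4,-2],[0.1,0.8,-4.5],[0.1,1,-7],[0.1,1,-9],[0.1,1,-10],[0.1,1,-10.5],[0.1,1,-10.5],[0.1,1,-10.7]],"rot":[[0,0,0],[0,0,0],[0,0,0],[0,0,0],[0,0,0],[0,0,0],[0,0,0],[0,0,0]]}' |grep -v -e rot -e grip
for i in 1 2 3 4; do python3 -m crank '{"travel":[[0,0,-0.1],[0,0,-0.1],[0,0,-0.1]],"rot":[[0,0,0],[0,0,0],[0,0,0]]}' | grep -v -e rot -e grip; done
```

```text
clock: 27.5
position: [0.5529, -0.0235, 0.1817]
force: [0.0, -0.8, 1.0]
clock: 27.8
position: [0.5526, -0.0236, 0.1802]
force: [-0.3, 0.1, -0.6]
clock: 28.1
position: [0.5524, -0.0235, 0.1789]
force: [0.5, -0.1, -0.3]
clock: 28.4
position: [0.5525, -0.0235, 0.1779]
force: [0.4, 0.7, -0.1]
clock: 28.7
position: [0.5524, -0.0235, 0.1768]
force: [0.5, 1.1, 0.7]
```

```bash
for i in 1 2; do python3 -m crank '{"travel":[[0,0,-0.1],[0,0,-0.1],[0,0,-0.1]],"rot":[[0,0,0],[0,0,0],[0,0,0]]}' | grep -v -e rot -e grip; done
python3 -m crank '{"travel":[[0,0,0.5],[0,0,1.5],[1,2.5,1.5],[2.2,5.5,1.5],[3.4,8.5,1.5],[3.4,8.5,1],[3.4,8.5,0.7],[3.4,8.5,0.7]],"rot":[[0,0,0],[0,0,0],[0,0,0],[0,0,0],[0,0,0],[0,0,0],[0,0,0],[0,0,0]]}'|grep -v -e rot -e grip
for i in 1 2 3; do python3 -m crank '{"travel":[[0,0,-0.1],[0,0,-0.2],[0,0,-0.2]],"rot":[[0,0,0],[0,0,0],[0,0,0]]}' | grep -v -e rot -e grip; done
```

```text
clock: 29.0
position: [0.5524, -0.0235, 0.1758]
force: [0.7, -0.3, 0.1]
clock: 29.3
position: [0.5525, -0.0235, 0.175]
force: [-1.1, 0.2, 2.9]
clock: 30.1
position: [0.5861, 0.0604, 0.1817]
force: [-0.8, -0.2, 0.1]
clock: 30.4
position: [0.5864, 0.0609, 0.1799]
force: [-0.1, -0.4, 0.6]
clock: 30.7
position: [0.5864, 0.0614, 0.1777]
force: [0.6, -0.2, 0.2]
clock: 31.0
position: [0.5864, 0.0615, 0.1757]
force: [0.9, 0.2, -0.2]
```

```bash
for i in 1 2; do python3 -m crank '{"travel":[[0,0,-0.1],[0,0,-0.1],[0,0,-0.1]],"rot":[[0,0,0],[0,0,0],[0,0,0]]}' | grep -v -e rot -e grip; done
```

```text
clock: 31.3
position: [0.5864, 0.0615, 0.175]
force: [-0.8, -0.5, 2.6]
clock: 31.6
position: [0.5865, 0.0615, 0.174]
force: [-1.6, -0.6, 5.1]
```

```bash
python3 -m crank '{"travel":[[0,0,0.5],[0,0,1.5],[0,0,4],[-1,-3,7],[-2,-6,10],[-3,-8,12],[-3,-8,12],[-3,-8,12]],"rot":[[0,0,0],[0,0,0],[0,0,0],[0,0,0],[0,0,0],[0,0,0],[0,0,0],[0,0,0]]}'
python3 - <<'E'
from ov import *
cam=bot.camera_model('wrist');f=bot.grab_frame('wrist');r=bot.silhouettes('wrist','cover_center')
print(fit(lambda a,b,w,z:cover(a,b,w,z,0),[(cam,r[0]['pixels'])],[.5695,.0193,1.172,.077],[.005,.005,.03,.003]))
show(); f=bot.grab_frame('top'); cv2.imwrite('pics/t11.png',f[:,:,::-1])
E
```

```text
clock: 32.4
position: [0.5565, -0.0187, 0.2947]
tool_rot: [3.14, -0.0, 1.173]
force: [0.1, 0.9, -0.8]
grip_width: -0.0002
(array([0.57054573, 0.02000555, 1.17265511, 0.07621955]), np.float64(-0.9882135132162628))
32.5 [ 0.5565 -0.0177  0.2935] [-3.1409e+00 -2.0000e-04  1.1748e+00] F [-0.22 -0.43  0.03] w 0.0001 q [ 0.24  0.45 -0.42  1.78  0.22  0.96 -0.67]
```

View pics/t11.png

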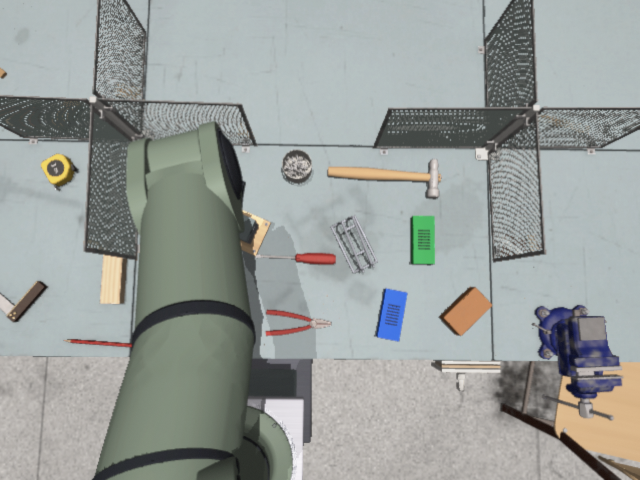

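```bash
python3 -c "
from workcell import bot
print(bot.job_done())"
```

```text
the job is handed in; nothing more can be done
None
```

The grey cover is on the box with both ends pressed home. I handed the job in at 32.5 s with the arm clear. No verdict was reported.

**What I did:** I gripped the cover across its long sides on the rack, tilted to match the slope. I lifted it off, levelled it and set it loosely on the hooks between the guide walls. After letting go, I pressed first the near end and then the far end with the closed fingertips. The peak force was about 17–18 N, which sinks the box about 7 mm against the 13 mm limit.

**Last checks:**
- **Clicks:** at each end the force dropped, then rose steadily at about 2.4 N/mm, which is the stiffness of the mounts. The near end showed two drops. The far end showed only one, probably because its half-way point had already passed while I pressed the near end.
- **Height:** a second light touch met both ends at the same height (tool at about 0.1755 m), and the force again rose at about the stiffness of the mounts. The camera fit puts the lower edge at about 0.076 m, against 0.077 m for the rim.
- **Centring:** the camera fit puts the cover about 1.3 mm from the box centre and within 0.01 rad of its line. The box centre comes from the earlier wrist and top views, which agreed within 0.5 mm.
- **Disagreement:** with the tilt left free, the fit gave 0.019 rad. It gave the same value when the cover sat loose and level, and the touches show the ends level, so I take it as fitting error.
- **Bystanders:** in the last top picture the tin, screwdriver, hammer, pliers and sanding block look unmoved. The arm hid the beech offcut there; it was in view earlier and the robot never went near it.

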